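Open the impeller clamp and hold its spring jaw

ROBOT

A 6-joint arm with a two-finger parallel gripper is mounted at the origin on the work surface. World frame = base frame: x ahead of the robot, y to its left, z up, the work surface at z = 0. Lengths are in m, angles in rad, forces in N, time in s.
With the tool pointing down it reaches from about 0.35 to 0.975 m from the base axis. Payload 4.9 kg.
Tool frame: the origin (TCP) lies at the very end of the fingers, on their centre line; the grasp point (between the pads) lies 19 mm behind it; z points along the fingers, y is the line along which they close (so a half turn about z gives the same grasp; the last joint's range is limited). The gripper opens to 85 mm and grips with 20 to 120 N. Pads are 22 mm wide; open, the fingers measure 114 mm over their backs; the gripper's body (76 mm by 85 mm) begins 54 mm behind the grasp point. The pads swing forward as they close: fully open they stand 13 mm farther back than shut.
Start: joints at [-1.41, 0.053, 1.613, -0, 1.476, -0.119], TCP at [0.173, -0.601, 0.231] pointing down, gripper open.
Joint ranges: [-3.01, 3.01], [-1.01, 2.22], [0.06, 2.58], [-1.02, 4.17], [0.09, 2.62], [-3.14, 3.14]. Speed limits (rad/s): [2.57, 2.57, 3.14, 3.14, 3.14, 3.14].

INTERFACE

Orientations are given as a rotation vector (axis times angle).
In Python, from station import get_obs, optics, ctrl gives the robot as it stands.
- The arm moves only by the shell command python3 -m pendant 'ROWS' [FORCE]. ROWS is JSON, a list of rows, each a list of 3 entries, a list of its own where there are three numbers: the shift along the tool's x, y, z in mm, then the turn, a rotation vector about the tool's x, y, z in rad, then the opening, from 0 (shut) to 1 (fully open). A call has 1 to 12 rows; each row shifts and turns the commanded pose from where the row before left it, along the tool's axes as they then stand; what a row does not reach is not made up. A row lasts 1/12 s, in which the tool goes at most 41.7 mm and 7.16 degrees, less where a joint would pass 70% of its speed; a pose out of reach is approached as far as the arm can. A call is refused whole if a number of a shift passes 41.7 or a number of a turn 0.125, either way. A call with a gripper value outside its range is refused whole. The fingers move at their own pace and stop on an object; FORCE is the grip in N (left out, the last holds). Time passes only in rows, so rows that do not move let the fingers close. It gives the time, the measured TCP pose, the force, the opening and the grip force at its end, in the units of the state.
- get_obs(): the state, without advancing time (a new reading comes with each control period).
- optics.get_image(name): name is "side" or "top" or "wrist"; returns the picture (480x640x3 uint8, red, green, blue); there is no depth.
- optics.camera_model(name): a dict with "fx", "fy", "cx", "cy" (pixels), "distortion" ([k1, k2, p1, p2, k3] as OpenCV has them; the pictures are not rectified), "cam_to_world" (4x4, takes a point from camera to world coordinates). Camera axes: x right, y up, looking along -z (the intrinsics and any distortion apply to the point x, -y, -z); pixel columns grow to the right and rows downward; lengths in m; the calibration is good to about 2 mm. A picture is of the moment at which its call begins: read the wrist's pose just before it. camera_model takes no time and is no camera call; for the wrist camera it gives the pose at the moment of the call.
- ctrl.finish_job(): hands the job in; it is judged then, once.
The state is a dict: "t": time; "q": joint angles; "dq": joint speeds; "effort": joint torques, N m; "tool_pos": TCP position; "tool_rot": TCP orientation; "contact_force": force on the tool from outside, world axes, zero at the start; "wrist_torque": the same for the moment, N m; "opening": finger opening in m; "grip_force": force on a finger pad.
Only numpy, scipy, OpenCV 4.12 (cv2) and the standard library are available. Lean on these libraries where they do the work, as an engineer would, in place of code of your own. Each camera call takes 0.05 s, during which the arm holds its last target. There are 200 camera calls.

TASK

Open the bench clamp so that I can take the impeller out: first swing the lock lever by its knob until its nose points at the mark block on the quadrant and leave it there, and only then pull the spring-loaded jaw back by its bar handle until its pointer is level with the mark on the rail. Finish while still holding the handle there against the spring - do not let go, I will take the impeller out - and do not disturb the impeller or the other things lying about.

Things in the scene. Friction and masses are not known exactly. Their poses are not given: they have to be found in the camera images.
- clamp: Cast base plate fixed to the bench, 420 (x) x 180 (y) x 12 mm, with a wing on its +y side for lever and quadrant. Origin on the bench under the middle of the slide; +x runs along the slide from the bar handle to the impeller (away from the robot, within 0.4 rad), +y to the lever's side, z up. Tallest fixed parts: two stop pins beyond the impeller, top 57 mm.
- lock_lever (a joint): Angle of the lock lever about its upright pivot, 0 to 2.1 rad; grows anticlockwise seen from above. At value q the lever points at an angle of 0.3 + q from the clamp's +x axis towards +y. It stays where it is left (friction about 0.2 N m, so about 2.5 N at the knob). Starts between 0 and 0.4.
- lever_pivot (a point): The lever's pivot axis, at (-30, 95) mm in the clamp's frame, height 50.
- lever_knob (a point): Grip point on the lever's upright black knob, on its axis, 80 mm out from the pivot, 75 mm above the bench. Knob: 20 mm diameter, from height 50 to 88 mm, standing on the flat dark steel lever (16 mm wide, heights 40 to 50), which ends in a narrow nose 111 mm from the pivot. x axis: along the lever, outward from the pivot.
- release_mark (a point): Tip of the small steel mark block on the curved aluminium quadrant bar round the lever: 116 mm from the pivot, on top of the block's narrow nose, height 50 mm. x axis: straight outward from the pivot. The lever is right when its x axis lies along this one, nose facing nose; it can swing past without touching. Lies at lever value 1.0 to 1.6.
- jaw: Spring jaw with slide and bar handle. Origin mid-bar, 86 mm above the bench; axes as the clamp's; origin at clamp x = -55 mm when closed, pulls out 75 mm at most along -x. Spring pulls it shut: 6.4 N closed plus 160 N/m, 11 to 15 N at the mark. Bar: 12 mm diameter, 90 long across the slide, post at each end, 78 clear between; free below to height 48, and 120 mm before and behind above 50.
- jaw_pointer (a point): Tip of the flat steel pointer (8 wide) that sticks out sideways (-y of the clamp) from the jaw slide; height 41. At x = 0 of the clamp when closed; moves with the jaw.
- open_mark (a point): The mark on the rail beside the slide: a dark block 16 mm wide with a bright 6 mm ridge on top, pointing at the slide. Site on the ridge's middle line, height 41 mm, 2 mm beside the pointer's path. Axes as the clamp's. Lies 30 to 50 mm from the closed pointer towards the handle (-x). The pointer passes it without touching.
- impeller: The olive cast pump impeller in the clamp, 150 diameter, 50 high, six vanes on a disc and a hub; origin under its centre, 24 mm above the bench, at x = 160 mm in the clamp's frame. Loose, 1.3 to 2 kg.
- spare_impeller: the same kind of olive cast impeller, lying on the bench to the robot's left (bystander)
- steel_block: heavy dark steel block 160 x 100 x 50, on the bench to the right; origin under its centre (bystander)
- cone_cover: olive cast cone 97 high on a 180 diameter flange, on the bench to the right (bystander)
- flange_ring: olive cast ring, 170 outside, 100 inside, 22 high, on the bench far left (bystander)
- spanner: steel spanner 170 long, lying flat on the bench near right (bystander)
- marking_pen: pen-shaped marking tool 145 long, 14 thick, lying on the bench beside the clamp, on its -y side (bystander)
- shaft_nut: steel ring nut, 34 diameter, 14 high, lying on the clamp's base plate (bystander)

How it is judged:
By the outcome, as a careful person would: the job done as asked, in the order asked, and still so for the second after the job is handed in, while the arm keeps its last pose, push and grip.
It also fails if it takes over 48 s, if anything falls off the work surface, if the arm or the gripper's body presses on something with over 40 N, if the wrist force passes 120 N, or if a joint passes its speed limit or range.

## Working session

There is one attempt and no reset: what is moved stays moved. The work goes in short steps, Python scripts to look and compute and a shell command to move; the robot and the scene stay as the last step left them, time stands still between calls to the robot, and variables do not carry over. Pictures are saved under pics/ and viewed, at most 10 in all, crops included, and the job is handed in when it is done.

```bash
mkdir -p pics; ls; cat > h.py <<'E'
import numpy as np,cv2
from station import get_obs,optics,ctrl
from scipy.spatial.transform import Rotation as R
def snap(n,f):
    im=optics.get_image(n); cv2.imwrite(f'pics/{f}.png',im[:,:,::-1]); return im
def ray(n,uv,m=None):
    m=m or optics.camera_model(n)
    K=np.array([[m['fx'],0,m['cx']],[0,m['fy'],m['cy']],[0,0,1.]])
    p=cv2.undistortPoints(np.array([[uv]],float),K,np.array(m['distortion'],float))[0,0]
    T=np.array(m['cam_to_world']); return T[:3,3],T[:3,:3]@np.array([p[0],-p[1],-1])
def at(n,uv,z,m=None):
    o,d=ray(n,uv,m); return o+d*(z-o[2])/d[2]
def proj(n,X,m=None):
    m=m or optics.camera_model(n); T=np.array(m['cam_to_world'])
    c=(np.atleast_2d(X)-T[:3,3])@T[:3,:3]; c=c*[1,-1,-1]
    K=np.array([[m['fx'],0,m['cx']],[0,m['fy'],m['cy']],[0,0,1.]])
    return cv2.projectPoints(c,np.zeros(3),np.zeros(3),K,np.array(m['distortion'],float))[0][:,0]
E
python3 - <<'E'
from h import *
print(get_obs())
snap('top','top1');snap('side','side1')
for n in('top','side'):
    T=np.array(optics.camera_model(n)['cam_to_world']);print(T.round(3))
E
```

```text
pics
{'t': 0.0, 'q': array([-1.41000368e+00,  5.33794513e-02,  1.61428232e+00, -8.14029076e-06,
        1.47600912e+00, -1.18991670e-01]), 'dq': array([-7.35078146e-04, -1.13481907e-03, -6.18857506e-05, -3.82414307e-06,
       -2.78436687e-05,  8.31945438e-04]), 'effort': array([-2.69561591e-03, -3.93687415e+01, -3.70181608e+01, -1.99059573e-04,
        7.17474803e-03,  7.45482652e-06]), 'tool_pos': array([ 0.1724958 , -0.60007861,  0.230056  ]), 'tool_rot': array([-3.10884508e+00, -4.37763656e-01,  8.08959788e-05]), 'contact_force': array([ 0.48144869, -0.01728347,  0.72887917]), 'wrist_torque': array([-0.00372356,  0.01186132,  0.01842471]), 'grip_force': 0.0, 'opening': 0.0856673940472749}
[[ 0.028  0.998 -0.063  0.427]
 [-0.999  0.027 -0.018  0.008]
 [-0.016  0.064  0.998  1.469]
 [ 0.     0.     0.     1.   ]]
[[-0.994  0.051 -0.101  0.378]
 [-0.11  -0.621  0.776  0.95 ]
 [-0.023  0.782  0.623  0.855]
 [ 0.     0.     0.     1.   ]]
```

View pics/top1.png

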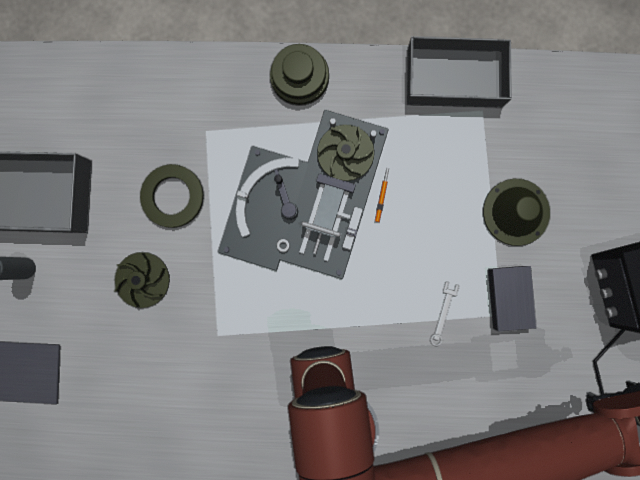

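View pics/side1.png

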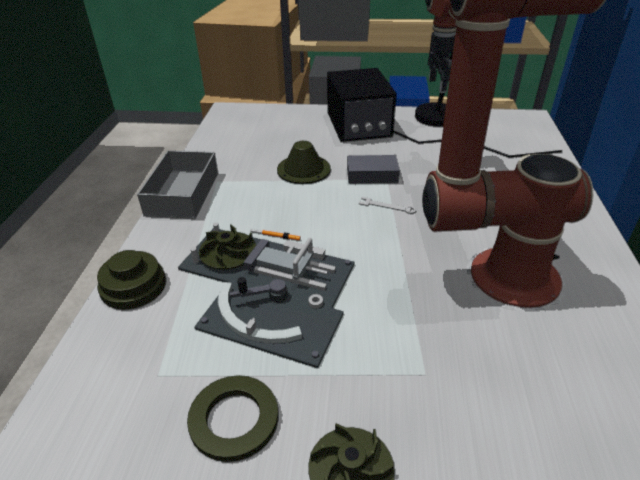

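The top picture shows the clamp at about (300,200): handle bar near (322,232), knob (279,180), pivot (289,211), mark block (242,197), impeller (345,152). The side picture shows the knob at (242,287). Next, enlarged crops of both.

```bash
python3 - <<'E'
import cv2
a=cv2.imread('pics/top1.png')[105:285,210:400];cv2.imwrite('pics/topc.png',cv2.resize(a,None,fx=3.3,fy=3.3,interpolation=cv2.INTER_CUBIC))
a=cv2.imread('pics/side1.png')[215:365,170:370];cv2.imwrite('pics/sidec.png',cv2.resize(a,None,fx=4,fy=4,interpolation=cv2.INTER_CUBIC))
E
```

```text
(no output)
```

View pics/topc.png

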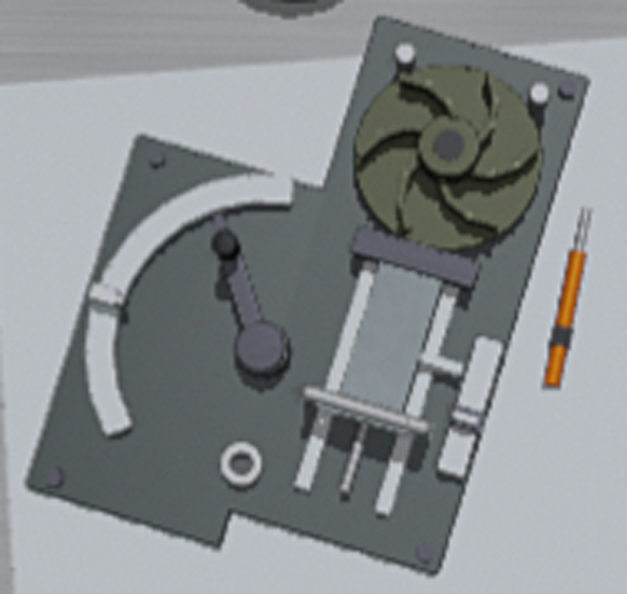

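View pics/sidec.png

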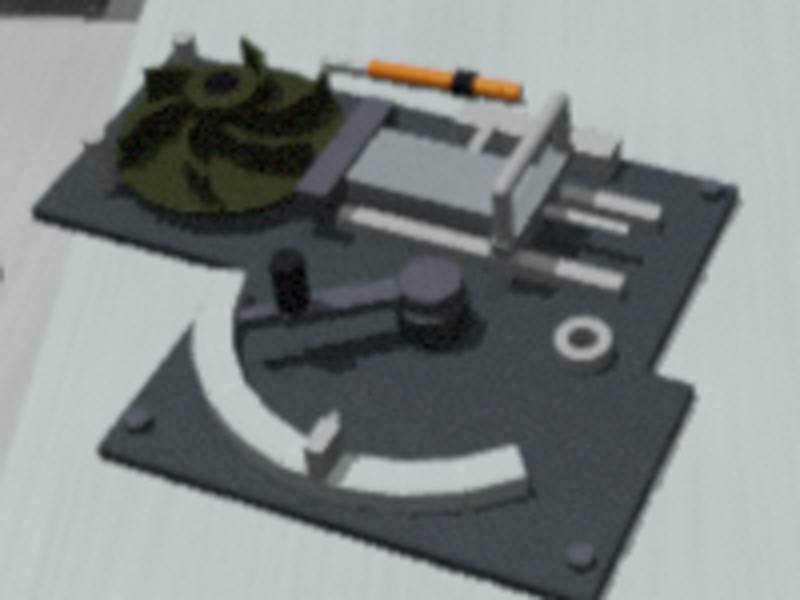

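The crops show, in crop pixels: plate corners (377,16), (589,77), (437,573); bar ends (308,392) and (427,428); pivot cap (262,347); knob top (225,241); mark block (108,293) with its nose towards the pivot; pointer tip (461,370); open-mark ridge (466,415); nut (241,464). Side crop: knob top (291,258), bar ends (562,98) and (504,190), pivot cap (430,278), block nose top (333,415).

```bash
cat > fit.py <<'E'
from h import *
from scipy.optimize import least_squares
t=lambda c:((c[0]+.5)/3.3-.5+210,(c[1]+.5)/3.3-.5+105)
s=lambda c:((c[0]+.5)/4-.5+170,(c[1]+.5)/4-.5+215)
T,S=optics.camera_model('top'),optics.camera_model('side')
# clamp-frame points (mm) ; 'e' = plate x max
def pts(e,q,m,o): 
    k=lambda a,r,z:(-30+r*np.cos(.3+a),95+r*np.sin(.3+a),z)
    return [(T,t((377,16)),(e,90,12)),(T,t((589,77)),(e,-90,12)),(T,t((437,573)),(e-420,-90,12)),
 (T,t((367,410)),(-55,0,92)),(T,t((225,241)),k(q,80,88)),(S,s((291,258)),k(q,80,88)),
 (S,s((533,144)),(-55,0,90)),(T,t((262,347)),(-30,95,56)),(S,s((430,278)),(-30,95,56)),
 (T,t((448,146)),(160,0,66)),(T,t((122,298)),k(m,116,50)),(S,s((333,415)),k(m,116,50)),(S,s((35,212)),(e,90,12)),
 (S,s((738,190)),(e-420,-90,12))]
def w(p,X):
    c,d=np.cos(p[2]),np.sin(p[2]); X=np.array(X)/1000
    return np.array([p[0]+c*X[0]-d*X[1],p[1]+d*X[0]+c*X[1],X[2]])
def res(p): return np.concatenate([proj(None,w(p,X),m)[0]-uv for m,uv,X in pts(p[3]*1000,p[4],p[5],0)])
r=least_squares(res,[.5,0,-.2,.2,.2,1.3],loss='soft_l1');P=r.x
if __name__=='__main__':
    print(P.round(4));print(res(P).reshape(-1,2).round(1).tolist())
    print('pt',at(0,t((461,370)),.041,T),'mk',at(0,t((466,415)),.041,T))
    for X in [(0,-60,41),(-40,-62,41),(-55,0,86),(-30,95,50)]: print(X,w(P,X).round(4))
    c=P[2]
    for n in((461,370),(466,415)):
        v=at(0,t(n),.041,T)[:2]-P[:2];print((np.array([[np.cos(c),np.sin(c)],[-np.sin(c),np.cos(c)]])@v*1000).round(1))
    a=P[4]+.3;print('knob',w(P,(-30+80*np.cos(a),95+80*np.sin(a),75)).round(4),'worldang',a+c,'mark',P[5]+.3+c)
    print('nut',at(0,t((241,464)),.026,T))
E
python3 fit.py
```

```text
[ 0.5744  0.0326 -0.2689  0.2595  0.3017  1.2206]
[[-0.2, -0.6], [0.2, 0.0], [0.4, 1.2], [-0.3, -0.1], [0.0, 0.4], [-0.7, -0.0], [-0.1, -0.8], [-0.7, -0.2], [0.5, -0.8], [0.1, 0.4], [-0.2, -0.2], [-0.1, 1.3], [-1.3, -0.4], [1.2, -1.1]]
pt [ 0.55791728 -0.02464668  0.041     ] mk [ 0.52279649 -0.02944994  0.041     ]
(0, -60, 41) [ 0.5585 -0.0252  0.041 ]
(-40, -62, 41) [ 0.5194 -0.0165  0.041 ]
(-55, 0, 86) [0.5214 0.0472 0.086 ]
(-30, 95, 50) [0.5708 0.1322 0.05  ]
[ -0.7 -59.6]
[-33.3 -73.6]
knob [0.6464 0.1583 0.075 ] worldang 0.3328164385133629 mark 1.251678974711926
nut [0.48023559 0.14645129 0.026     ]
```

```bash
cat > to.py <<'E'
from h import *
def to(pos,yaw):
    o=get_obs();Q=R.from_rotvec(o['tool_rot']);W=R.from_euler('z',yaw)*R.from_euler('x',np.pi)
    d=(np.array(pos)-o['tool_pos'])*1000
    print('tool shift',Q.inv().apply(d).round(1),'turn',(Q.inv()*W).as_rotvec().round(3),'dist',np.linalg.norm(d).round(1),'t',o['t'],'F',o['contact_force'].round(1),'op',o['opening'].round(4))
E
python3 -m pendant '[[[28,-25,0],[0,0,0],1],[[28,-25,0],[0,0,0],1],[[28,-25,0],[0,0,0],1],[[28,-25,0],[0,0,0],1],[[28,-25,0],[0,0,0],1],[[28,-25,0],[0,0,0],1],[[28,-25,0],[0,0,0],1],[[28,-25,0],[0,0,0],1],[[28,-25,0],[0,0,0],1],[[28,-25,0],[0,0,0],1],[[28,-25,0],[0,0,0],1],[[28,-25,0],[0,0,0],1]]' 30
python3 -m pendant '[[[28,-25,0],[0,0,0],1],[[28,-25,0],[0,0,0],1],[[28,-25,0],[0,0,0],1],[[28,-25,0],[0,0,0],1],[[28,-25,0],[0,0,0],1],[[28,-25,0],[0,0,0],1],[[28,-25,0],[0,0,0],1],[[28,-25,0],[0,0,0],1],[[28,-25,0],[0,0,0],1],[[14,-12,0],[0,0,-0.05],1],[[0,0,0],[0,0,0],1],[[0,0,0],[0,0,0],1]]'
python3 - <<'E'
from to import *
to((.6464,.1583,.056),.333)
m=optics.camera_model('wrist');snap('wrist','w1')
print(proj('wrist',[(.6464,.1583,.088),(.6464,.1583,.05),(.5708,.1322,.056)],m))
E
```

```text
t: 1.1
tool_pos: [0.4131, -0.2177, 0.231]
tool_rot: [-3.111, -0.438, 0.0]
contact_force: [0.8, -0.4, 0.3]
opening: 0.0851
grip_force: 0.0
t: 2.1
tool_pos: [0.6026, 0.0823, 0.2304]
tool_rot: [3.098, 0.517, -0.003]
contact_force: [-0.5, -1.6, -0.4]
opening: 0.0853
grip_force: 0.0Traceback (most recent call last):
  File "<stdin>", line 2, in <module>
  File "to.py", line 5, in to
    print('tool shift',Q.inv().apply(d).round(1),'turn',(Q.inv()*W).as_rotvec().round(3),'dist',np.linalg.norm(d).round(1),'t',o['t'],'F',o['contact_force'].round(1),'op',o['opening'].round(4))
                                                                                                                                                                           ^^^^^^^^^^^^^^^^^^
AttributeError: 'float' object has no attribute 'round'
```

```bash
sed -i "s/o\['opening'\].round(4)/o['opening']/" to.py
python3 - <<'E'
from to import *
to((.6464,.1583,.056),.333)
m=optics.camera_model('wrist');snap('wrist','w1')
print(proj('wrist',[(.6464,.1583,.088),(.6464,.1583,.05),(.5708,.1322,.056)],m))
E
```

```text
tool shift [ 66.4 -57.6 174.3] turn [-0.     0.002 -0.002] dist 195.2 t 2.1 F [-0.5 -1.6 -0.4] op 0.08532183266335819
[[239.12859571 141.17809454]
 [248.39238913 139.93579367]
 [252.14484745 236.18200006]]
```

View pics/w1.png

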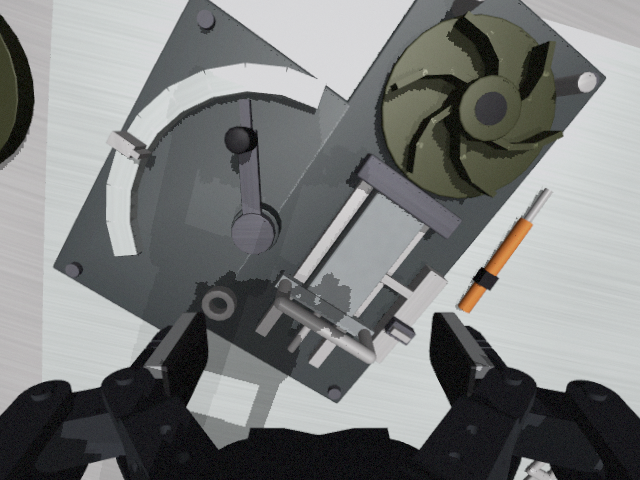

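Wrist picture: the knob top is at (239,139), against a predicted (239,141), so the fit holds; the mark block's nose is near (140,152).

```bash
python3 -m pendant '[[[22,-19,20],[0,0,0],1],[[22,-19,25],[0,0,0],1],[[22,-19.5,25],[0,0,0],1],[[0,0,20],[0,0,0],1],[[0,0,0],[0,0,0],1],[[0,0,0],[0,0,0],1]]'
python3 - <<'E'
from to import *
to((.6464,.1583,.056),.333)
E
python3 -m pendant '[[[0,0,25],[0,0,0],1],[[0,0,25],[0,0,0],1],[[0,0,20],[0,0,0],1],[[0,0,14],[0,0,0],1],[[0,0,0],[0,0,0],1],[[0,0,0],[0,0,0],0],[[0,0,0],[0,0,0],0],[[0,0,0],[0,0,0],0],[[0,0,0],[0,0,0],0],[[0,0,0],[0,0,0],0],[[0,0,0],[0,0,0],0],[[0,0,0],[0,0,0],0]]' 25
python3 - <<'E'
from to import *
to((.6464,.1583,.056),.333)
E
```

```text
t: 2.65
tool_pos: [0.6453, 0.156, 0.1397]
tool_rot: [3.099, 0.513, -0.006]
contact_force: [0.2, -1.0, 0.9]
opening: 0.0856
grip_force: 0.0
tool shift [ 2.1 -1.8 83.7] turn [-0.     0.004 -0.005] dist 83.8 t 2.65 F [ 0.2 -1.   0.9] op 0.0856340680881938
t: 3.65
tool_pos: [0.6474, 0.1579, 0.0586]
tool_rot: [-3.098, -0.516, -0.003]
contact_force: [0.2, 1.0, 4.0]
opening: 0.0191
grip_force: 25.6
tool shift [-0.8 -0.7  2.6] turn [-0.    -0.002 -0.003] dist 2.8 t 3.65 F [0.2 1.  4. ] op 0.019071898821776363
```

```bash
python3 -m pendant '[[[-0.3,-6.7,0],[0,0,-0.0836],0],[[-0.3,-6.7,0],[0,0,-0.0836],0],[[-0.3,-6.7,0],[0,0,-0.0836],0],[[-0.3,-6.7,0],[0,0,-0.0836],0],[[-0.3,-6.7,0],[0,0,-0.0836],0],[[-0.3,-6.7,0],[0,0,-0.0836],0],[[-0.3,-6.7,0],[0,0,-0.0836],0],[[-0.3,-6.7,0],[0,0,-0.0836],0],[[-0.3,-6.7,0],[0,0,-0.0836],0],[[-0.3,-6.7,0],[0,0,-0.0836],0],[[0,0,0],[0,0,0],0],[[0,0,0],[0,0,0],0]]'
python3 - <<'E'
from to import *
o=get_obs();print(o['contact_force'],np.arctan2(*(o['tool_pos'][:2]-[.5708,.1322])[::-1]),np.linalg.norm(o['tool_pos'][:2]-[.5708,.1322]))
m=optics.camera_model('wrist');im=snap('wrist','w2')
print(proj('wrist',[(.5708+.116*np.cos(1.2517),.1322+.116*np.sin(1.2517),.05),(.5708+.111*np.cos(1.166),.1322+.111*np.sin(1.166),.05),(.5708,.1322,.056)],m), m['cam_to_world'])
E
```

```text
t: 4.65
tool_pos: [0.6032, 0.2059, 0.0586]
tool_rot: [2.624, 1.728, 0.005]
contact_force: [1.4, 2.8, 4.2]
opening: 0.0192
grip_force: 25.7
[1.43443654 2.83913093 4.24436972] 1.1564114591754528 0.08053394450554484
[[293.86225134 229.23253453]
 [318.16579302 239.9404211 ]
 [318.71155076 463.35606335]] [[ 0.91832216  0.37962676  0.11210679  0.6312186 ]
 [-0.39583067  0.87958666  0.26390414  0.27338541]
 [ 0.00157744 -0.28672432  0.95801183  0.20172027]
 [ 0.          0.          0.          1.        ]]
```

View pics/w2.png

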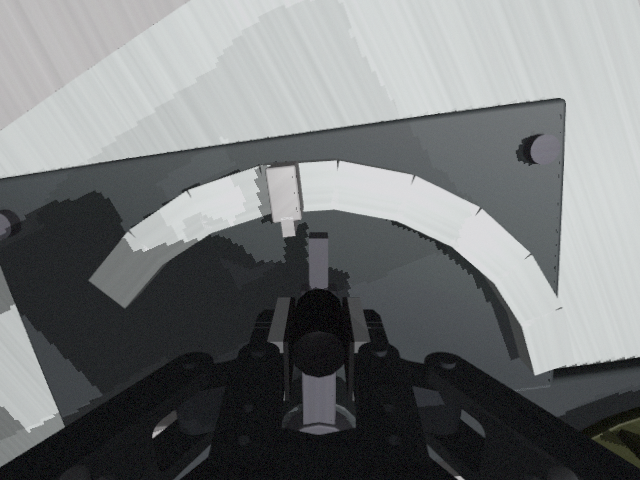

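The nose is at (318,238), as predicted; the mark block's nose is near (289,228), i.e. left of the lever, so some anticlockwise swing remains. I'll enlarge it.

```bash
python3 - <<'E'
import cv2
a=cv2.imread('pics/w2.png')[155:305,245:365];cv2.imwrite('pics/w2c.png',cv2.resize(a,None,fx=4,fy=4,interpolation=cv2.INTER_CUBIC))
E
```

```text
(no output)
```

View pics/w2c.png

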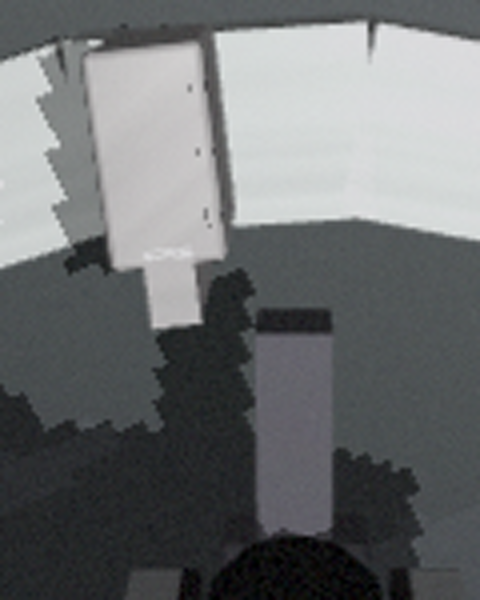

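Enlarged: the mark nose tip centre is at crop (175.5,327), its base at (173,262); the lever's centre line is at crop u ≈ 294, tip v ≈ 310–333.

```bash
python3 - <<'E'
from h import *
m=optics.camera_model('wrist');c=lambda u,v:at(0,((u+.5)/4-.5+245,(v+.5)/4-.5+155),.05,m)[:2]
P=np.array([.5708,.1322])
for n,p in dict(tip=(175.5,327),base=(173,264),lev=(294.5,333),lev0=(294.5,310),lev2=(293.5,528)).items():
    d=c(*p)-P;print(n,c(*p).round(4),np.arctan2(d[1],d[0]).round(4),np.linalg.norm(d).round(4))
d=c(294.5,333)-c(293.5,528);print('levdir',np.arctan2(d[1],d[0]))
d=c(175.5,327)-P
E
```

```text
tip [0.604  0.2404] 1.273 0.1132
base [0.6065 0.2465] 1.2678 0.1198
lev [0.615 0.235] 1.1647 0.1119
lev0 [0.616  0.2372] 1.1646 0.1143
lev2 [0.6063 0.2152] 1.1661 0.0902
levdir 1.1585482354845604
```

```bash
python3 -m pendant '[[[-0.1,-4.3,0],[0,0,-0.053],0],[[-0.1,-4.3,0],[0,0,-0.053],0],[[0,0,0],[0,0,0],0],[[0,0,0],[0,0,0],0],[[0,0,0],[0,0,0],0]]'
python3 - <<'E'
from h import *
m=optics.camera_model('wrist');snap('wrist','w3')
a=cv2.imread('pics/w3.png')[145:305,245:395];cv2.imwrite('pics/w3c.png',cv2.resize(a,None,fx=3.7,fy=3.7,interpolation=cv2.INTER_CUBIC))
P=np.array([.5708,.1322,.05]);print(proj(0,[P+[.116*np.cos(a),.116*np.sin(a),0] for a in(1.25,1.271)],m))
print((proj(0,[P,P+[.116*np.cos(1.271),.116*np.sin(1.271),0]],m)-[245,145])*3.7,proj(0,[P],m))
E
```

```text
t: 5.12
tool_pos: [0.5955, 0.2087, 0.0586]
tool_rot: [2.529, 1.863, 0.005]
contact_force: [1.5, 3.5, 6.5]
opening: 0.0192
grip_force: 25.8
[[323.76957795 228.14982826]
 [317.8081343  228.10199754]]
[[ 271.34680479 1141.53473096]
 [ 269.39009692  307.4773909 ]] [[318.33697427 453.52290026]]
```

View pics/w3c.png

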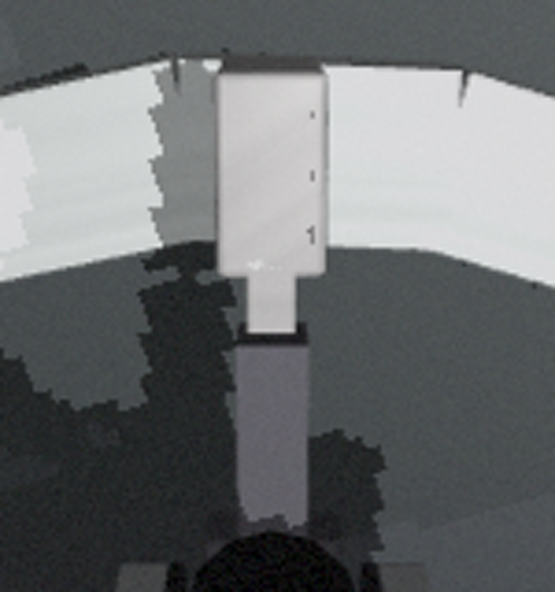

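The mark nose (u≈272) and the lever (u≈272) are collinear, nose facing nose. I'll release, rise, and go over the bar.

```bash
python3 -m pendant '[[[0,0,0],[0,0,0],0.6],[[0,0,0],[0,0,0],0.6],[[0,0,0],[0,0,0],0.6],[[0,0,0],[0,0,0],0.6],[[0,0,-20],[0,0,0],0.6],[[0,0,-40],[0,0,0],0.6],[[0,0,-40],[0,0,0],0.6],[[0,0,0],[0,0,0],0.6],[[0,0,0],[0,0,0],0.6]]'
python3 - <<'E'
from to import *
to((.5214,.0472,.155),1.302)
E
```

```text
t: 5.92
tool_pos: [0.5963, 0.2083, 0.1613]
tool_rot: [2.526, 1.863, 0.01]
contact_force: [-0.2, -0.0, -0.8]
opening: 0.0512
grip_force: 0.0
tool shift [-176.1  -24.1    5.6] turn [ 0.006 -0.003 -0.031] dist 177.8 t 5.9167 F [-0.2 -0.  -0.8] op 0.05124437260669706
```

```bash
python3 -m pendant '[[[-35,-5,0],[0,0,-0.03],0.6],[[-35,-4,0],[0,0,0],0.6],[[-35,-4,0],[0,0,0],0.6],[[-35,-4,0],[0,0,0],0.6],[[-35,-4,0],[0,0,0],0.6],[[0,0,0],[0,0,0],0.6],[[0,0,0],[0,0,0],0.6],[[0,0,0],[0,0,0],0.6]]' 60
python3 - <<'E'
from to import *
to((.5214,.0472,.067),1.302)
m=optics.camera_model('wrist');snap('wrist','w4');snap('top','t4')
c,s=np.cos(-.2689),np.sin(-.2689);f=lambda x,y,z:(.5744+c*x-s*y,.0326+s*x+c*y,z)
print(proj(0,[f(-55,-39,.092),f(-55,39,.092),f(0,-60,.041),f(-33,-62,.041)],m).round(1).tolist())
E
```

```text
t: 6.58
tool_pos: [0.5259, 0.0455, 0.1561]
tool_rot: [-2.499, -1.902, 0.002]
contact_force: [-0.8, 0.9, 0.9]
opening: 0.0512
grip_force: 0.0
tool shift [ 0.5 -4.6 89.1] turn [-0.002  0.    -0.001] dist 89.2 t 6.5833 F [-0.8  0.9  0.9] op 0.05119734668057088
[[441.4, 162.7], [-96.8, -34.8], [320.4, 1058.5], [-58.2, 927.2]]
```

View pics/w4.png

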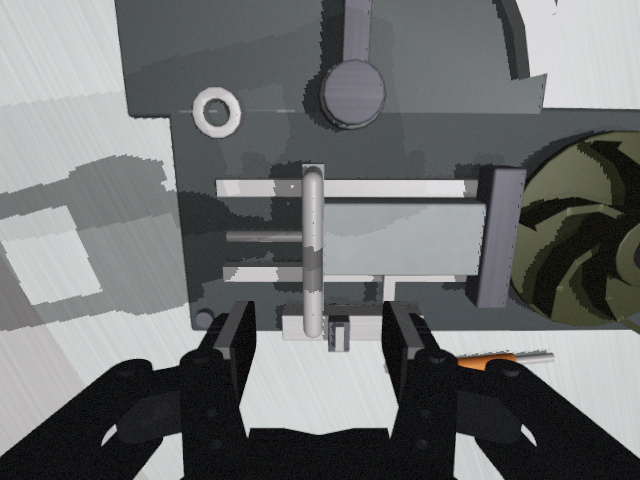

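The bar runs upright at u≈313, between the fingers; the pointer is at u≈390, v≈285; the mark ridge is at u≈339, v≈335. Working out the pull from these before going down.

```bash
python3 - <<'E'
from h import *
m=optics.camera_model('wrist')
c,s=np.cos(-.2689),np.sin(-.2689)
for uv in((389.5,290),(390,283),(339,320),(339,348)):
    v=at(0,uv,.041,m)[:2]-[.5744,.0326];print(uv,(np.array([[c,s],[-s,c]])@v*1000).round(1))
a=cv2.imread('pics/w4.png')[260:370,270:430];cv2.imwrite('pics/w4c.png',cv2.resize(a,None,fx=5,fy=5,interpolation=cv2.INTER_CUBIC))
E
python3 -m pendant '[[[0,-4.6,20],[0,0,0],0.6],[[0,0,25],[0,0,0],0.6],[[0,0,25],[0,0,0],0.6],[[0,0,19],[0,0,0],0.6],[[0,0,0],[0,0,0],0.6],[[0,0,0],[0,0,0],0],[[0,0,0],[0,0,0],0],[[0,0,0],[0,0,0],0],[[0,0,0],[0,0,0],0],[[0,0,0],[0,0,0],0],[[0,0,0],[0,0,0],0]]' 60
```

```text
(389.5, 290) [  1.3 -37.4]
(390, 283) [  1.3 -31.9]
(339, 320) [-35.4 -61.8]
(339, 348) [-35.  -85.8]
t: 7.6
tool_pos: [0.5225, 0.0472, 0.0704]
tool_rot: [-2.499, -1.903, -0.002]
contact_force: [-4.5, 2.0, 4.8]
opening: 0.0099
grip_force: 58.5
```

View pics/w4c.png

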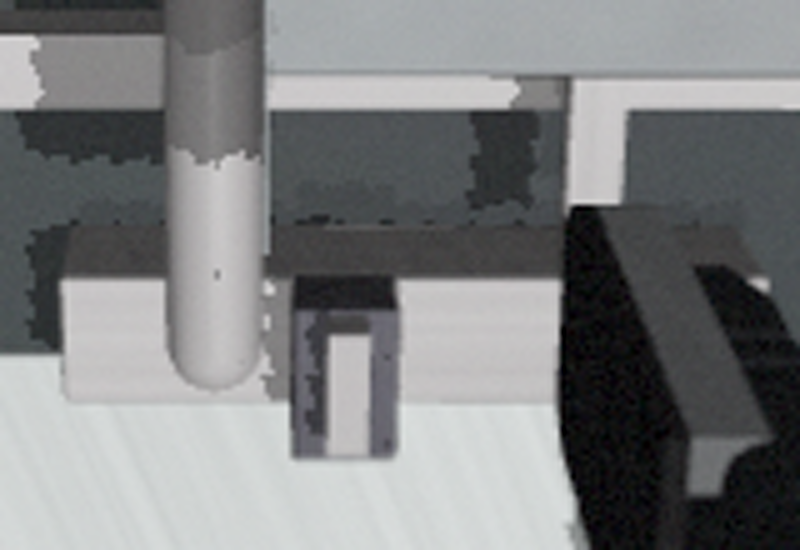

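Grasp is good. Pointer u≈389.3 and ridge u≈339.8 give a pull of about 36 mm; I'll pull most of it, then look.

```bash
python3 -m pendant '[[[0,-4,0],[0,0,0],0],[[0,-4,0],[0,0,0],0],[[0,-4,0],[0,0,0],0],[[0,-4,0],[0,0,0],0],[[0,-4,0],[0,0,0],0],[[0,-4,0],[0,0,0],0],[[0,-4,0],[0,0,0],0],[[0,-4,0],[0,0,0],0],[[0,-3,0],[0,0,0],0],[[0,0,0],[0,0,0],0],[[0,0,0],[0,0,0],0],[[0,0,0],[0,0,0],0]]' 80
python3 - <<'E'
from to import *
o=get_obs();print((o['tool_pos']-[.5225,.0472,.0704])*1000)
a=snap('top','t5')[105:285,210:400,::-1];b=snap('wrist','w5')[:,:,::-1]
s=snap('side','s5')[215:365,170:370,::-1]
z=lambda i,f:cv2.resize(i,None,fx=f,fy=f,interpolation=cv2.INTER_CUBIC)
t=z(a[80:160,60:160],4);s2=z(s[10:90,70:170],4);w=z(b,.625)[:280]
cv2.imwrite('pics/c5.png',np.vstack([np.hstack([t,s2])[:, :800],np.hstack([w,np.zeros((280,240,3),np.uint8)])[:, :640]]))
E
```

```text
t: 8.6
tool_pos: [0.4925, 0.0555, 0.0705]
tool_rot: [2.493, 1.898, 0.014]
contact_force: [11.2, -0.5, -5.7]
opening: 0.0096
grip_force: 78.1
[-29.98426073   8.32318207   0.12377258]Traceback (most recent call last):
  File "<stdin>", line 7, in <module>
    return _nx.concatenate(arrs, 0, dtype=dtype, casting=casting)
           ~~~~~~~~~~~~~~~^^^^^^^^^^^^^^^^^^^^^^^^^^^^^^^^^^^^^^^
ValueError: all the input array dimensions except for the concatenation axis must match exactly, but along dimension 1, the array at index 0 has size 800 and the array at index 1 has size 640
```

I've used all 10 picture views, so from here I'll check with image code: what's occluded in the top view, and how far the jaw has actually moved.

```bash
python3 - <<'E'
from h import *
m=optics.camera_model('wrist');c,s=np.cos(-.2689),np.sin(-.2689);f=lambda x,y,z:(.5744+c*x-s*y,.0326+s*x+c*y,z/1000)
print('wrist proj ptr,mark,slide/jaw edge',proj(0,[f(-31,-60,41),f(-35,-62,41),f(75-31,0,45)],m).round())
A=cv2.imread('pics/top1.png',0).astype(np.float32);B=cv2.imread('pics/t5.png',0).astype(np.float32)
def match(n,x,y,h=7,r=14):
    t=A[y-h:y+h+1,x-h:x+h+1];q=B[y-h-r:y+h+r+1,x-h-r:x+h+r+1]
    M=cv2.matchTemplate(q,t,cv2.TM_CCOEFF_NORMED);_,v,_,l=cv2.minMaxLoc(M);print(n,round(v,3),l[0]-r,l[1]-r)
for n,x,y in[('mark',350,230),('rail lower',345,245),('ptr',346,216),('jaw L',320,178),('jaw R',353,187),('jaw mid',336,183),('nut',283,245),('pen',380,200),('impeller',345,150),('spanner',445,300)]: match(n,x,y)
T=optics.camera_model('top');print('1mm px',np.ptp(proj(0,[f(0,0,45),f(-31,0,45)],T),0),proj(0,[f(-35,-60,41),f(-31,-60,41)],T).round(1))
np.set_printoptions(linewidth=250);print(B[214:246:1,334:362].astype(int))
E
```

```text
wrist proj ptr,mark,slide/jaw edge [[-4.000000e+01  9.160000e+02]
 [-5.700000e+01  8.880000e+02]
 [-3.820754e+06  1.500100e+04]]
mark 0.908 0 0
rail lower 0.768 0 0
ptr 0.637 -1 2
jaw L 0.533 13 -12
jaw R 0.548 -10 1
jaw mid 0.921 -5 11
nut 0.431 0 0
pen 1.0 0 0
impeller 0.998 0 0
spanner 0.998 0 0
1mm px [11168586.50596035 36335004.3711459 ] [[509408.6 549516.7]
 [651519.1 634308.7]]
[[147 146 111 148 195 198 198 196 147 105 101 104 103 102 106 103 103  91 135 193 196 194 193 194 194 197 197  89]
 [149 145  92 185 201 198 200 178 120 101 103 105 103 103 105 103  93  98 178 198 195 193 194 194 196 198 171  81]
 [128 111  74 165 175 174 196 176 114 101 102 104 104 105 104 104  88  96 191 199 195 193 193 192 197 199 123  70]
 [ 97  65  51 101 103 104 125 115 102 103 102 103 105 103 104 101  91 132 193 196 195 193 193 195 198 196  98  75]
 [ 86  54  47  53  50  49  54  57  98 104 105 104 105 105 104  94  97 180 197 196 194 193 193 196 198 177  92 129]
 [ 85  56  54  54  53  49  49  58 100 106 103 103 104 104 103  86  94 192 198 195 193 194 195 197 197 144  81 177]
 [ 78  58  57  58  57 
[... 2268 characters left out ...]
 194 195]
 [ 77  78  79  79  79  78  73 116  60  26  22  82 195 199 195 195 194 199 198  94  63 190 199 195 194 195 195 193]
 [ 77  78  81  78  80  77  72 100  54  22  33 104 195 197 195 193 195 199 175  87  97 192 197 194 193 194 194 193]
 [ 79  80  78  81  79  78  72  90  47  22  34 112 195 196 194 193 197 198 131  77 167 198 196 193 195 194 194 193]
 [ 80  80  80  79  80  83  94  89  46  22  32 113 194 197 193 195 197 198  95  73 190 198 194 194 194 194 193 195]
 [ 79  80  80  80  78  84  96  75  39  19  44 140 196 197 195 195 198 196  99 125 194 197 195 194 193 193 194 194]
 [ 79  79  79  79  78  81  91  65  35  19  48 151 197 198 195 194 199 156  81 145 194 195 195 193 194 195 195 195]]
```

In the top view the mark is unoccluded and the pointer tip shows at about (345.6,226.8), with the ridge line crossing that column at about row 229.4: roughly 5 to 6 mm left, consistent with 36 − 31 mm.

```bash
python3 -m pendant '[[[0,-2.5,0],[0,0,0],0],[[0,-2.5,0],[0,0,0],0],[[0,0,0],[0,0,0],0],[[0,0,0],[0,0,0],0],[[0,0,0],[0,0,0],0],[[0,0,0],[0,0,0],0]]'
python3 - <<'E'
from h import *
o=get_obs();d=(o['tool_pos']-[.5225,.0472,.0704])*1000;c,s=np.cos(-.2689),np.sin(-.2689)
print('pull',d@[c,s,0],'lat',d@[-s,c,0],o['contact_force'])
snap('top','t6')
A=cv2.imread('pics/top1.png',0).astype(np.float32);B=cv2.imread('pics/t6.png',0).astype(np.float32)
t=A[176:191,329:344];q=B[170:220,315:350];M=cv2.matchTemplate(q,t,cv2.TM_CCOEFF_NORMED);_,v,_,l=cv2.minMaxLoc(M)
k=M[l[1]-1:l[1]+2,l[0]-1:l[0]+2];sx=(k[1,0]-k[1,2])/2/(k[1,0]+k[1,2]-2*k[1,1]);sy=(k[0,1]-k[2,1])/2/(k[0,1]+k[2,1]-2*k[1,1])
u=np.array([336+l[0]+315-329+sx,183+l[1]+170-176+sy]);T=optics.camera_model('top')
print('jaw moved mm',(at(0,u,.045,T)-at(0,(336,183),.045,T))[:2]@[c,s]*1000,v)
np.set_printoptions(linewidth=250);print(B[222:240,338:360].astype(int));print('ref');print(A[222:240,338:360].astype(int))
E
```

```text
t: 9.25
tool_pos: [0.4879, 0.0568, 0.0705]
tool_rot: [2.493, 1.898, 0.015]
contact_force: [12.2, -0.9, -6.2]
opening: 0.0092
grip_force: 78.7
pull -35.866944807654235 lat 0.06412874447774364 [12.16280628 -0.86340356 -6.15485021]
jaw moved mm -36.22263640240561 0.8980579972267151
[[ 58  57  58  82 103 105 104 103 104 105  96  94 190 198 195 193 193 193 196 198 163  87]
 [ 60  59  62  84 103 104 104 104 104 103  91 105 191 197 195 193 195 193 197 197 120  81]
 [ 62  62  64  93 102 103 105 103 103 101  92 145 194 197 194 193 195 195 198 195 106 102]
 [ 64  62  70 119  96 100 105 104 103  97  89 180 197 196 193 194 193 196 198 163  88 137]
 [ 65  63  76 132  71  74 103 104 102  91  96 191 200 196 195 193 193 197 198 111  75 177]
 [ 69  63  77 120  55  52 113 105  93  80 120 167 196 196 197 197 196 199 198  93  70 190]
 [ 69  67  80 117  53  39 115 157 117  79 110 121 145 137 163 194 197 200 175  88  99 191]
 [ 71  69  76 115  55  32 115 192 119 105 150 127 109  96 117 145 147 167 122  76 166 198]
 [ 73  70  73 114  57  26  85 179 106 153 191 186 176 154 123 121 105 115  95  82 190 199]
 
[... 1761 characters left out ...]
3  89  67  65 101 133 135 168 192 195 164 109  95 172 192 189]
 [174 135 110 115 101  99  98  88  54  56  85  95  72  98 123 134 134  95  92 183 192 188]
 [170 139 112 112 101  99  92  85  95 100  94  75  67  81  85  73  97 100 129 187 191 188]
 [135 114 101 102  99  99  85  76 164 132 116 102 103  93  78  62  72 107 148 187 189 189]
 [ 81  71 114 102 100  98  84  91 187 179 172 130 120 114 111 109  58  82 174 190 188 187]
 [ 58  69 114 101  99  96  87 137 188 193 191 176 173 174 179 176  75  75 185 192 188 189]
 [ 59  65 103 100  99  93  84 174 193 190 190 188 191 192 196 163  73 125 189 191 189 187]
 [ 57  55  95 100  99  86  92 185 192 189 188 189 189 193 193 111  60 172 192 189 188 187]]
```

Pointer row ≈229.4 and ridge row ≈229.3 at column 345, so they're level within about 0.4 mm; tool pull (35.9) and jaw shift (36.2) agree with the 36.0 wanted. Last check: the lever after its release and the bystanders.

```bash
python3 - <<'E'
from h import *
s6=snap('side','s6');P=np.array([.5708,.1322,0])
T=optics.camera_model('side');B=cv2.imread('pics/s6.png',0);t6=cv2.imread('pics/t6.png',0)
for n,I in(('side',B),('top',t6)):
    k=proj(n,[P+[.08*np.cos(1.271),.08*np.sin(1.271),.069]])[0]
    x,y=k.round().astype(int);w=I[y-14:y+15,x-14:x+15];_,_,st,cen=cv2.connectedComponentsWithStats((w<35).astype(np.uint8))
    print(n,k.round(1),[(a[4],(c+[x-14,y-14]).round(1).tolist()) for a,c in zip(st[1:],cen[1:]) if a[4]>15])
for f,g,L in(('top1','t6',[('nut',283,245),('pen',380,200),('imp',345,150)]),('side1','s6',[('nut',315,300),('imp',225,245),('pen',282,235)])):
    A,C=[cv2.imread(f'pics/{i}.png',0) for i in(f,g)]
    for n,x,y in L:
        M=cv2.matchTemplate(C[y-16:y+17,x-16:x+17],A[y-8:y+9,x-8:x+9],cv2.TM_CCOEFF_NORMED);_,v,_,l=cv2.minMaxLoc(M);print(f,n,round(v,2),l[0]-8,l[1]-8)
o=get_obs();print(o['t'],o['contact_force'],o['grip_force'])
E
```

```text
side [260.7 302.6] [(np.int32(108), [260.8, 304.5]), (np.int32(18), [273.9, 298.7])]
top [258.2 199. ] [(np.int32(16), [259.9, 201.1])]
top1 nut 0.37 0 0
top1 pen 1.0 0 0
top1 imp 1.0 0 0
side1 nut 0.99 0 0
side1 imp 0.9 0 0
side1 pen 0.99 0 0
9.35 [11.9102422  -0.81801461 -6.5706751 ] 78.72463703155518
```

The knob is where it was left, the nut, pen and impeller haven't moved, and the grip is steady. I'm handing in.

```bash
python3 -c "
from station import ctrl
print(ctrl.finish_job())"
```

```text
the job is handed in; nothing more can be done
None
```

The clamp is open and the job is handed in: the lock lever points at its mark block, and the gripper is holding the jaw against the spring with the pointer level with the rail mark to within about 0.5 mm. The impeller, nut and pen show no movement in the camera images, so you can take the impeller out.

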